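# Close the cheese gift box and tuck its flap beneath the brass lip

### The job

Close the wooden gift box with the fingertips alone: fold its open flap over onto the box, and while it is held down push its dark finger ridge toward the brass lip until the flap is fully home with its edge tucked beneath the lip, so that it stays shut when you let go. Only push: pick nothing up, do not shove the box about, and leave the cheeses standing round it alone.

Things in the scene. Friction and masses are not known exactly. Their poses are not given: they have to be found in the camera images.
- gift_box: Loose wooden box, about 2 kg with the two ash-grey cheese logs in it. Walls 126 mm along its x, 164 mm along its y, 52 mm high. Origin: centre of its underside; z up. The hinge runs along its y on the +x side, the brass lip along y on the -x side. +x points anywhere from square right through straight ahead to a little past square left of the robot: the hinge is on the right, far or left side.
- hinge_line (a point): Middle of the hinge axis, 56.5 mm above the surface, 59 mm from the box's centre along the box's +x. Fixed to the box; its axes are parallel to the box's.
- hinge (a joint): Fold angle of the flap in rad: 0 = lying flat on the box (stop), 1.57 = standing upright, 1.9 = leaning back, open stop. Starts 1.3 to 1.7. A spring with some friction raises the flap again from the closed position unless its edge is under the lip; holding it flat takes about 0.15 N m (2.5 N at 60 mm from the hinge).
- tuck (a joint): How far the flap has slid on its slotted hinge straps, in its own plane away from the hinge, in m: 0 at the start (back stop), 0.018 = fully home (front stop), when the flap is folded flat this is toward the lip. Stays where it is left; needs about 3 N besides contact friction; fingers still pressing on it drag it along, so let go straight up. Released under the lip, the flap rises until it rests against it (hinge about 0.045 rad).
- ridge (a point): Middle of the outer top of the dark wooden finger ridge (bar 45 mm along the hinge direction, 8 mm wide, 7.8 mm proud of the panel) on the flap's outer face, which is on top when folded and faces away from the box when open. Ridge centre is 72 mm from the hinge axis at slide 0. Push it on the side that faces the hinge. z of this point is the outward normal of the flap, x points along the flap toward the hinge.
- flap_edge (a point): Middle of the flap's free edge, 93 mm from the hinge axis at slide 0. The panel is 162 mm along the hinge, 5 mm thick, its mid-plane through the hinge axis; its top is 59 mm above the surface when folded flat.
- lip (a point): Middle of the lip's retaining edge, at its underside 63.5 mm above the surface, 43 mm from the box's centre along the box's -x. The brass lip is 150 mm long; from this edge a flared lead-in rises toward the hinge, 8 mm further, to 72 mm above the surface. With slide 0 the folded flap's edge lies 9 mm short of this edge (clear of the flare); fully home it is 9 mm beneath it. The underside is 4.5 mm above the folded flap, so the flap must be held down while it slides.
- drum: Loose whitish drum-shaped cheese, 62x63x72 mm, leave alone. Origin: centre of its underside.
- brick: Loose grey truncated-pyramid cheese, 57x63x54 mm, leave alone. Origin: centre of its underside.
- pyramid: Loose whitish pyramid cheese, 76x78x80 mm, leave alone. Origin: centre of its underside.
- log: Loose ash-grey cheese log lying behind the box, 44x146x40 mm, leave alone. Origin: centre of its underside.
- half_wheel_0: Loose half wheel of yellow cheese, 75x146x36 mm, nearest the robot in the row to the right of the box, lying on a whole wheel; leave alone.
- half_wheel_1: The second such half wheel in that row, 74x146x36 mm; leave alone.

How it is judged:
By the outcome, as a careful person would: the job done as asked, in the order asked, and still so for the second after the job is handed in, with the robot touching nothing.
It also fails if it takes over 35 s, if anything falls off the work surface, if the arm or the gripper's body presses on something with over 40 N, if the wrist force passes 120 N, or if a joint passes its speed limit or range.

### The arm

A 6-joint arm with a two-finger parallel gripper is mounted at the origin on a cart in front of the work surface, level with it; the furniture and walls round the work are solid. World frame = base frame: x ahead of the robot, y to its left, z up, the work surface at z = 0. Lengths are in mm, angles in rad, forces in N, time in s.
With the tool pointing down it reaches from about 325 to 900 mm from the base axis. Payload 3.5 kg.
Tool frame: the origin (TCP) lies on the centre line of the jaws, within the pads' length; the fingertips stand 17 mm ahead of it and the grasp point (between the pads) lies 2 mm behind it (tips_ahead is the distance from the TCP to the fingertips, in mm); y points along the fingers, x is the direction in which the jaws open and shut, and the axes are right-handed (so a half turn about y gives the same grasp; the last joint's range is limited). The gripper opens to 85 mm and grips with 20 to 120 N. Pads are 22 mm wide; open, the fingers measure 114 mm over their backs; the gripper's body (76 mm by 85 mm) begins 54 mm behind the grasp point. The pads swing forward as they close: fully open they stand 13 mm farther back than shut.
Start: joints at [-1.219, 0.276, -0.026, 1.268, 0, 1.467], TCP at [274.54, -561.471, 248.313] pointing down, gripper open.
Joint ranges: [-3.12, 3.12], [-0.85, 1.88], [-1.08, 1.24], [-1.95, 2.15], [-1.57, 1.53], [-3.14, 3.14]. Speed limits (rad/s): [2.57, 2.57, 3.14, 3.14, 3.14, 3.14].

### API

Orientations are given as a rotation vector (axis times angle).
In Python, from cell import move_to, line_to, move_j, gripper_to, wait, inverse_kinematics, get_state, get_image, camera_info, PlanningError, close_job, tips_ahead gives the robot as it stands. Calls block until the motion is done:
- move_to(position, orientation): joint-space move of the TCP to a pose.
- line_to(position, attitude=None, feed=150, f_stop=None): straight line of the TCP; attitude=None keeps the orientation; feed is the mean speed in mm/s. With f_stop (N) it stops when the force on the tool has changed by that much, and returns True; else False.
- move_j(angles): joint-space move.
- gripper_to(opening, effort=None): finger opening in mm; effort is the grip in N (None keeps the last); returns when the fingers have stopped.
- wait(seconds).
- inverse_kinematics(position, orientation): joint angles nearest the present ones, or None.
- get_state(): the state.
- get_image(name): name is "scene" or "side" or "wrist"; returns the picture (400x640x3 uint8, red, green, blue); there is no depth.
- camera_info(name): a dict with "fx", "fy", "cx", "cy" (pixels), "position" and "orientation" of the camera in the world. Camera axes: x right, y down, z forward; pixel columns grow to the right and rows downward; lengths in mm; the calibration is good to about 2 mm. The wrist camera is an equidistant fisheye: a pixel r from the principal point sees the ray r / f radians off the axis. A picture is of the moment at which its call begins: read the wrist's pose just before it. camera_info takes no time and is no camera call; for the wrist camera it gives the pose at the moment of the call.
A pose or a line that the arm cannot do raises PlanningError and nothing moves.
- close_job(): hands the job in, once; it reports no verdict.
The state is a dict: "t": time; "q": joint angles; "dq": joint speeds; "joint_efforts": joint torques, N m; "position": TCP position; "orientation": TCP orientation; "contact_force": force on the tool from outside, world axes, zero at the start; "ft_torque": the same for the moment, N m; "opening": finger opening in mm.
Only numpy, scipy, OpenCV 4.12 (cv2) and the standard library are available. Lean on these libraries where they do the work, as an engineer would, in place of code of your own. Each camera call takes 0.05 s, during which the arm holds its last target.

## Working session

There is one attempt and no reset: what is moved stays moved. The work goes in short steps, each a Python script; the robot and the scene stay as the last script left them, time stands still between calls to the robot, and variables do not carry over. Pictures are saved under pics/ and viewed, and the job is handed in when it is done.

```bash
ls; mkdir -p pics; python3 - <<'E'
from cell import *
import cv2
for n in ["scene","side","wrist"]:
    print(n,camera_info(n))
    cv2.imwrite(f"pics/{n}0.png",get_image(n)[:,:,::-1])
print(get_state(),tips_ahead)
E
```

```text
pics
scene {'fx': 395.3217818984878, 'fy': 395.3217818984878, 'cx': 322.24503554407113, 'cy': 200.29159525046293, 'position': array([129.85178172, 785.39281312, 831.01762055]), 'orientation': array([-0.92281926,  2.4895106 , -1.03638688])}
side {'fx': 471.2865560487205, 'fy': 471.2865560487205, 'cx': 327.1637237747045, 'cy': 190.6444795186943, 'position': array([ 510.30785817, -534.21017955,  770.84724428]), 'orientation': array([-2.28767935,  0.16341722, -0.08911283])}
wrist {'fx': 309.70691628693146, 'fy': 309.70691628693146, 'cx': 320.1976683378816, 'cy': 205.19350582831575, 'position': array([ 335.00864379, -531.25567019,  372.42038483]), 'orientation': array([ 2.4641713 , -1.53579962, -0.21331571])}
{'t': 0.15, 'q': array([-1.21939677e+00,  2.77024692e-01, -2.75599338e-02,  1.26800250e+00,
        8.12221374e-06,  1.46740217e+00]), 'dq': array([-0.00054   , -0.00113501,  0.00449748,  0.00085303,  0.00090547,
       -0.00079879]), 'joint_efforts': array([ 3.62108367e-04, -4.46057761e+01,  2.95638549e+01,  1.04978256e-02,
       -1.30941603e-04,  1.16494829e-05]), 'position': array([ 274.34408444, -560.92497161,  247.3780979 ]), 'orientation': array([-1.3895492 ,  0.86903314, -0.86672499]), 'contact_force': array([ 0.16477333,  0.1574277 , -0.44468532]), 'ft_torque': array([-0.01730425, -0.00371609,  0.00232295]), 'opening': 85.23289287257603} 17.0
```

View pics/scene0.png

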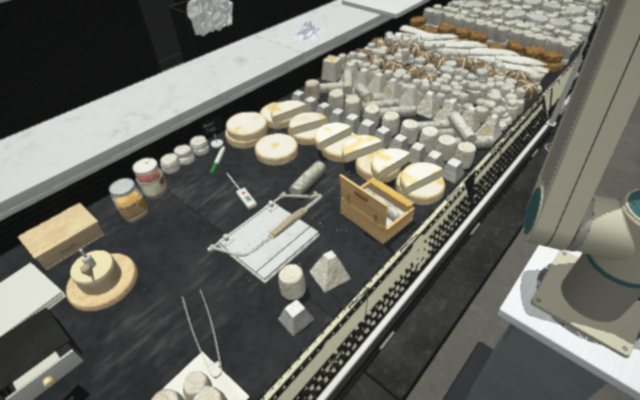

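View pics/side0.png

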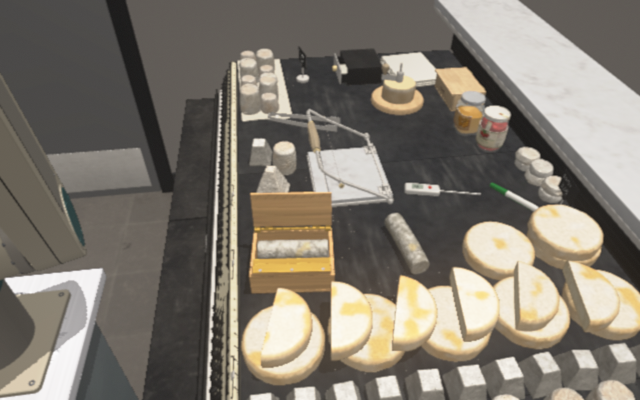

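View pics/wrist0.png

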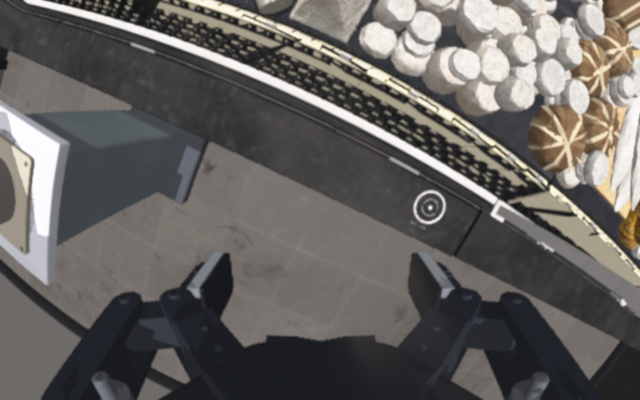

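The flap stands on the box's left (+y) side, at about px (375,205) in scene and (290,210) in side. The lip is on the right, next to the half wheels. I'll zoom in.

```bash
python3 - <<'E'
import cv2
a=cv2.imread("pics/scene0.png")[150:260,310:450]; cv2.imwrite("pics/sc.png",cv2.resize(a,None,fx=5.5,fy=5.4,interpolation=cv2.INTER_CUBIC))
a=cv2.imread("pics/side0.png")[180:300,230:350]; cv2.imwrite("pics/sd.png",cv2.resize(a,None,fx=5,fy=5,interpolation=cv2.INTER_CUBIC))
E
```

```text
(no output)
```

View pics/sc.png

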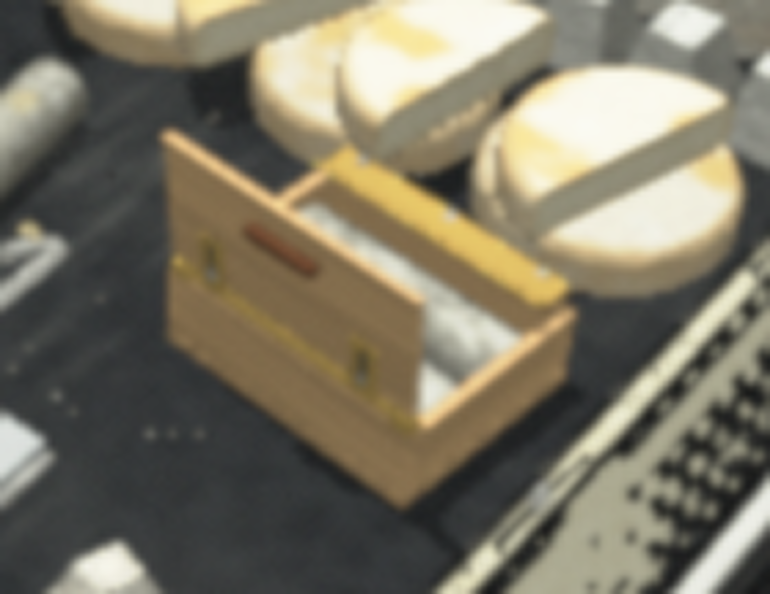

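View pics/sd.png

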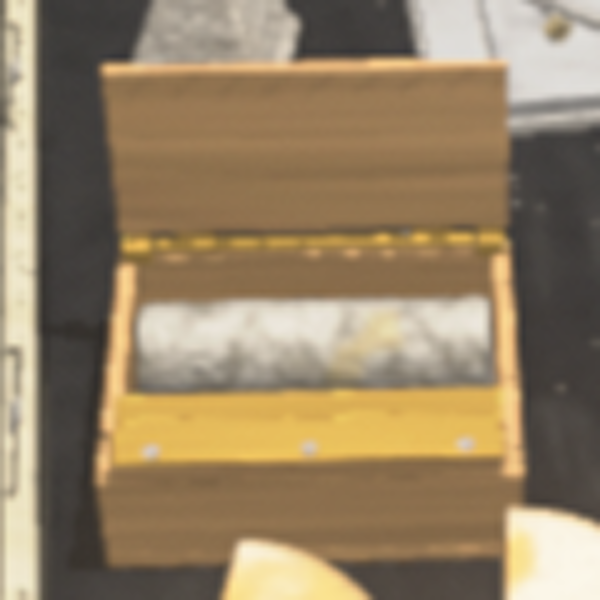

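```bash
cat > h.py <<'E'
import numpy as np
from cell import *
from scipy.spatial.transform import Rotation as R
def ray(n,u,v,ci=None):
    c=ci or camera_info(n)
    d=np.array([(u-c['cx'])/c['fx'],(v-c['cy'])/c['fy'],1.])
    if n=='wrist':
        r=np.hypot(d[0],d[1]); d=np.array([d[0]/r*np.sin(r),d[1]/r*np.sin(r),np.cos(r)]) if r>1e-9 else d
    return np.array(c['position']),R.from_rotvec(c['orientation']).apply(d/np.linalg.norm(d))
def plane(n,u,v,z,ci=None):
    p,d=ray(n,u,v,ci); return p+d*(z-p[2])/d[2]
def tri(rs):
    A=np.zeros((3,3));b=np.zeros(3)
    for p,d in rs:
        M=np.eye(3)-np.outer(d,d);A+=M;b+=M@p
    x=np.linalg.solve(A,b)
    return x,[np.linalg.norm((np.eye(3)-np.outer(d,d))@(x-p)) for p,d in rs]
E
python3 - <<'E'
from h import *
np.set_printoptions(precision=1,suppress=True)
sc=lambda u,v:(u/5.5+310,v/5.4+150)
sd=lambda u,v:(u/5+230,v/5+180)
for nm,s,z in [("hingebot near",(403,505),0),("hingebot far",(170,342),0),("hingetop near(bottom of barrel, wall top)",(415,432),52),("lip wall top near",(575,312),52),("hinge near",(412,424),56.5),("hinge far",(178,262),56.5)]:
    print("scene",nm,plane("scene",*sc(*s),z))
for nm,s,z in [("lipbot near",(108,565),0),("lip wall top near",(97,480),52),("lip walltop far",(523,475),52),("lipedge near",(122,395),66),("lipedge far",(502,393),66),("hinge near",(122,247),56.5),("hinge far",(505,240),56.5)]:
    print("side",nm,plane("side",*sd(*s),z))
for nm,a,b in [("flap near",(420,300),(103,66)),("flap far",(165,131),(507,64))]:
    print(nm,tri([ray("scene",*sc(*a)),ray("side",*sd(*b))]))
for n,q in [("ridge",(282,249))]: print(ray("scene",*sc(*q)), plane("scene",*sc(*q),120))
E
```

```text
scene hingebot near [466.6 176.4   0. ]
scene hingebot far [625.  162.6   0. ]
scene hingetop near(bottom of barrel, wall top) [467.2 173.5  52. ]
scene lip wall top near [452.7  55.2  52. ]
scene hinge near [469.3 173.7  56.5]
scene hinge far [624.7 157.7  56.5]
side lipbot near [454.   48.1   0. ]
side lip wall top near [454.8  49.1  52. ]
side lip walltop far [616.5  28.9  52. ]
side lipedge near [466.5  78.1  66. ]
side lipedge far [612.7  58.8  66. ]
side hinge near [468.5 167.3  56.5]
side hinge far [628.1 149.5  56.5]
flap near (array([469.7, 180.7, 146.1]), [np.float64(0.21021671509121345), np.float64(0.21021671509122497)])
flap far (array([630.1, 161.8, 145.2]), [np.float64(0.9402680516388435), np.float64(0.94026805163875)])
(array([129.9, 785.4, 831. ]), array([ 0.4, -0.6, -0.7])) [552.2 170.7 120. ]
```

Box yaw is about −6.6°, with the centre near (541,104) and the hinge middle near (547,163). The flap edge triangulates to z≈146 at 1.66 rad, consistent with the sizes given. Next: close the fingers and go to a pose outside the flap.

```bash
cat >> h.py <<'E'
a=np.radians(-6.6)
YB=np.array([np.cos(a),np.sin(a),0]); XB=np.array([-np.sin(a),np.cos(a),0])
H=np.array([547.4,162.5,0])
def att(s):
    x=s*YB; y=np.array([0,0,-1.]); return R.from_matrix(np.c_[x,y,np.cross(x,y)]).as_rotvec()
def P(u,z,v=0): return H+XB*(u+11)+YB*v+np.array([0,0,z+17])   # tip front-lower corner at u from hinge, height z
E
python3 - <<'E'
from h import *
import cv2
np.set_printoptions(precision=3,suppress=True)
print("pyr",plane("scene",330,286,0),"drum",plane("scene",293,297,0))
for s in (1,-1):
    for u,z in [(45,170),(45,111),(-60,58)]: print(s,u,z,P(u,z),inverse_kinematics(P(u,z),att(s)))
qs=[(s,inverse_kinematics(P(45,170),att(s))) for s in (1,-1)]
s=min([x for x in qs if x[1] is not None],key=lambda x:abs(x[1][5]))[0]
print("s",s)
gripper_to(0,40)
move_to(P(45,170),att(s))
st=get_state();print(st['t'],st['position'],st['q'],st['contact_force'],st['opening'])
for n in ["side","scene","wrist"]: cv2.imwrite(f"pics/{n}1.png",get_image(n)[:,:,::-1])
E
```

```text
pyr [489.091 371.483   0.   ] drum [536.883 452.902   0.   ]
1 45 170 [553.836 218.129 187.   ] [ 0.267  0.262 -0.178  1.131  0.     1.953]
1 45 111 [553.836 218.129 128.   ] [ 0.267  0.312 -0.246  1.013  0.     1.953]
1 -60 58 [541.768 113.825  75.   ] [ 0.09   0.302 -0.39   0.879  0.     1.776]
-1 45 170 [553.836 218.129 187.   ] [ 0.267  0.262 -0.178  1.131  0.    -1.189]
-1 45 111 [553.836 218.129 128.   ] [ 0.267  0.312 -0.246  1.013  0.    -1.189]
-1 -60 58 [541.768 113.825  75.   ] [ 0.09   0.302 -0.39   0.879  0.    -1.365]
s -1
3.8333 [554.164 217.613 187.081] [ 0.266  0.262 -0.177  1.131 -0.    -1.189] [ 0.625 -0.166 -0.143] -0.02816594445476077
```

```bash
python3 - <<'E'
import cv2,numpy as np
a=cv2.imread("pics/side1.png")[100:300,210:410]
b=cv2.imread("pics/scene1.png")[110:260,290:450]
a=cv2.resize(a,(400,400),interpolation=cv2.INTER_CUBIC);b=cv2.resize(b,(400,400),interpolation=cv2.INTER_CUBIC)
cv2.imwrite("pics/m1.png",np.hstack([a,b]))
E
```

```text
(no output)
```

View pics/m1.png

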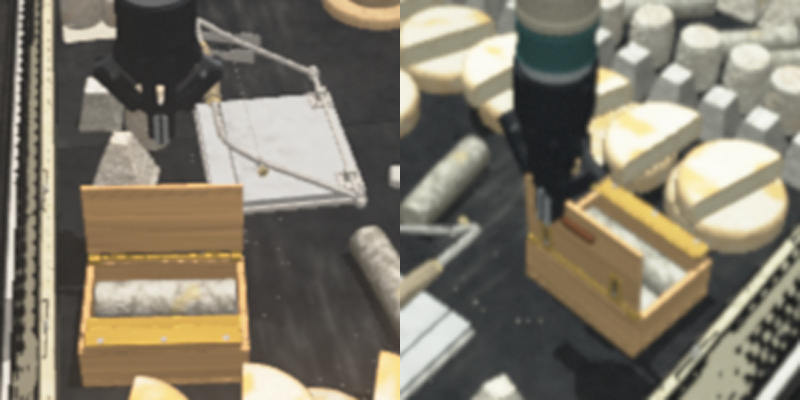

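View pics/wrist1.png

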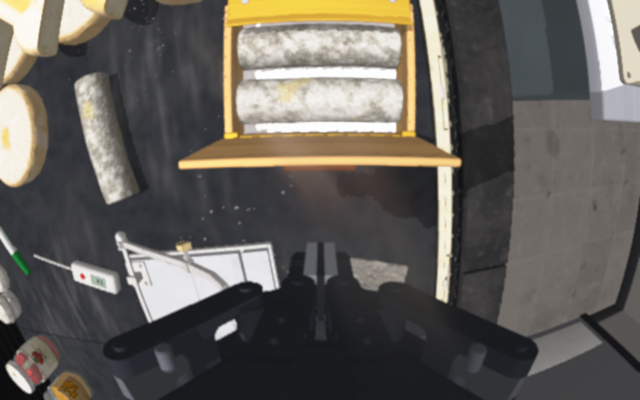

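The tip shows at side px (290,172). The wrist view shows the box square to the tool and the ridge centred at column ~322. I'll check the tip length and flap position numerically before making contact.

```bash
python3 - <<'E'
from h import *
np.set_printoptions(precision=1,suppress=True)
c=camera_info('side');T=get_state()['position']
for d in (4,17,30):
    p=R.from_rotvec(c['orientation']).inv().apply(T-[0,0,d]-c['position']);print(d,c['fx']*p[0]/p[2]+c['cx'],c['fy']*p[1]/p[2]+c['cy'])
def box(p): q=p-H; return np.array([q@XB,q@YB,p[2]])
for nm,u,v,z in [("edge L",180,161,147),("edge R",461,161,147),("lip edge L",228,24,72),("lip edge R",411,24,72),("wall in L",238,134,52),("wallend L",224,137,54),("wallend R",414,137,54)]:
    p=plane('wrist',u,v,z);print(nm,p,box(p))
E
```

```text
4 290.61727211462465 163.6864738372689
17 290.8737720990822 168.72268988576047
30 291.1257242330462 173.66961174700214
edge L [627.9 160.2 147. ] [  7.   80.2 147. ]
edge R [467.4 178.8 147. ] [  7.  -81.4 147. ]
lip edge L [608.7  59.9  72. ] [-94.9  72.7  72. ]
lip edge R [464.6  76.6  72. ] [-94.8 -72.4  72. ]
wall in L [616.2 151.3  52. ] [-3.2 69.7 52. ]
wallend L [628.5 151.9  54. ] [-1.2 81.8 54. ]
wallend R [467.3 170.6  54. ] [ -1.2 -80.5  54. ]
```

The wrist view confirms the frame: the lip flare lands at −94.9 mm against an expected −94, and the width is centred within 1 mm. Now folding along an arc of constant radius on the panel, with a force guard.

```bash
python3 - <<'E'
from h import *
import cv2
np.set_printoptions(precision=2,suppress=True)
def rep(l):
    s=get_state();print(l,round(s['t'],2),s['position'],s['contact_force'])
r=54
def arc(th,lift=0): return P(-r*np.cos(th)+2.5*np.sin(th), 56.5+r*np.sin(th)+2.5*np.cos(th)+lift)
line_to(P(45,111)); rep("down")
line_to(P(20,111),feed=100)
for th in np.radians([85,70,55,42,30,20,10]):
    if line_to(arc(th),feed=60,f_stop=25): rep("STOP"); break
    rep(round(np.degrees(th)))
for n in ["side","scene","wrist"]: cv2.imwrite(f"pics/{n}2.png",get_image(n)[:,:,::-1])
a=cv2.imread("pics/side2.png")[100:300,210:410]
b=cv2.imread("pics/scene2.png")[110:260,290:450]
a=cv2.resize(a,(400,400),interpolation=cv2.INTER_CUBIC);b=cv2.resize(b,(400,400),interpolation=cv2.INTER_CUBIC)
cv2.imwrite("pics/m2.png",np.hstack([a,b]))
E
```

```text
down 4.53 [553.92 218.04 128.08] [0.15 0.07 0.87]
85 5.44 [548.2  170.81 127.38] [-0.08  0.76 -0.44]
70 5.83 [546.56 156.9  124.89] [-0.46  0.15  0.06]
55 6.21 [544.94 144.16 118.79] [-0.28  0.37  0.53]
42 6.56 [543.87 134.79 111.04] [-0.85  0.66 -0.21]
30 6.9 [543.12 127.89 102.17] [-0.36  0.19 -0.34]
20 7.21 [542.7  123.62  93.84] [0.06 1.15 0.8 ]
10 7.52 [542.37 120.83  84.83] [0.4  0.95 1.16]
```

View pics/m2.png

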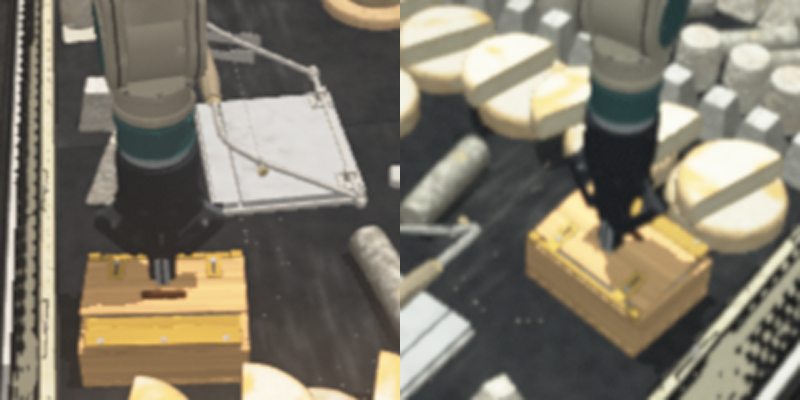

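View pics/wrist2.png

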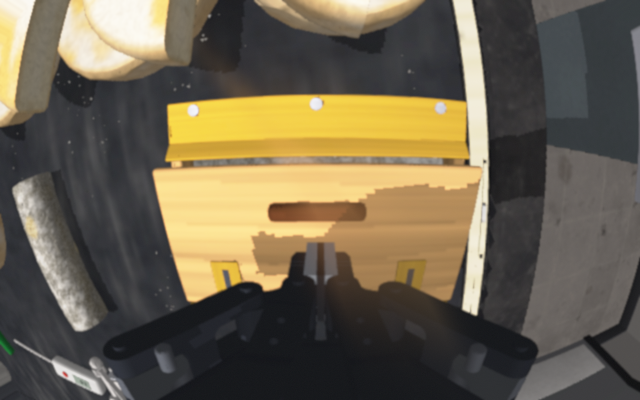

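The flap is nearly down. Its edge at wrist row ~168 is clear of the lip at row ~160, and the tip is behind the ridge (row 212). Now I'll press it flat.

```bash
python3 - <<'E'
from h import *
np.set_printoptions(precision=2,suppress=True)
print(line_to(P(-54,50),feed=20,f_stop=9))
s=get_state();print(s['t'],s['position'],s['contact_force'])
wait(0.2);s=get_state();print(s['t'],s['position'],s['contact_force'])
E
```

```text
True
8.2667 [542.69 120.01  75.49] [-1.71 -1.47  8.34]
8.4667 [542.72 120.02  75.52] [-2.15 -0.05  7.55]
```

```bash
python3 - <<'E'
from h import *
import cv2
np.set_printoptions(precision=2,suppress=True)
z=get_state()['position'][2]-17-0.6
for u in (-58,-62,-66,-70,-74,-78):
    st=line_to(P(u,z),feed=25,f_stop=12)
    s=get_state();f=s['contact_force'];q=s['position']-H
    print(u,st,round(s['t'],2),"u",round(q@XB-11,1),"z",round(s['position'][2]-17,1),"F u,v,z",round(f@XB,1),round(f@YB,1),round(f[2],1))
    if st: break
    if f[2]<5: z-=.5
    if f[2]>14: z+=.5
cv2.imwrite("pics/wrist3.png",get_image("wrist")[:,:,::-1])
E
```

```text
-58 False 8.77 u -56.8 z 58.5 F u,v,z 1.5 -2.7 6.4
-62 False 9.07 u -60.7 z 58.5 F u,v,z 2.2 -1.5 7.1
-66 False 9.38 u -64.7 z 58.5 F u,v,z 1.6 -1.8 6.6
-70 False 9.69 u -68.7 z 58.5 F u,v,z 2.4 -0.7 7.2
-74 False 10.0 u -72.6 z 58.5 F u,v,z 1.1 -0.9 6.2
-78 False 10.31 u -76.9 z 58.5 F u,v,z 3.1 -0.4 5.2
```

View pics/wrist3.png

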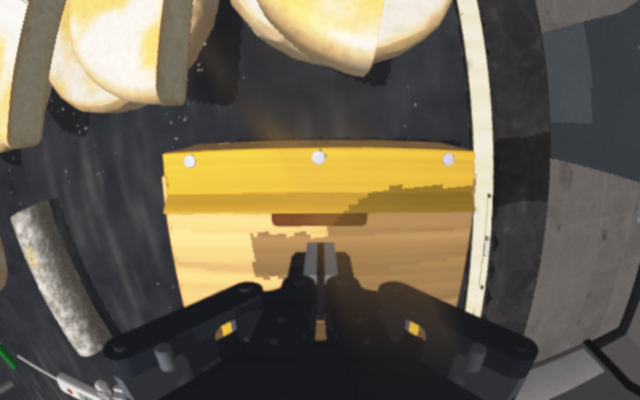

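```bash
python3 - <<'E'
from h import *
np.set_printoptions(precision=1,suppress=True)
def box(p): q=p-H; return np.array([q@XB,q@YB,p[2]])
for nm,u,v,z in [("ridge bottom hinge side",320,226,59),("same at top",320,226,67),("lip flare",320,212,72),("tip",320,243,59),("tip+",320,243,70)]:
    print(nm,box(plane('wrist',u,v,z)))
s=get_state();print(box(s['position']))
E
```

```text
ridge bottom hinge side [-84.2   0.3  59. ]
same at top [-87.1   0.3  67. ]
lip flare [-95.3   0.3  72. ]
tip [-75.3   0.3  59. ]
tip+ [-79.9   0.3  70. ]
[-66.    0.9  75.4]
```

The lip flare is still at −95 mm, so the box hasn't moved. The ridge face is already at about −85 of −86 because the pressed finger dragged the flap along. I'll continue until the finger loads the ridge at the stop.

```bash
python3 - <<'E'
from h import *
import cv2
np.set_printoptions(precision=2,suppress=True)
z=get_state()['position'][2]-17-0.6
for u in np.arange(-80,-95,-2):
    st=line_to(P(u,z),feed=20,f_stop=9)
    s=get_state();f=s['contact_force'];q=s['position']-H
    print(u,st,round(s['t'],2),"u",round(q@XB-11,1),"z",round(s['position'][2]-17,1),"F u,v,z",round(f@XB,1),round(f@YB,1),round(f[2],1))
    if st or f@XB>10: break
    if f[2]<5: z-=.4
cv2.imwrite("pics/wrist4.png",get_image("wrist")[:,:,::-1])
E
```

```text
-80 False 10.61 u -79.1 z 58.4 F u,v,z 2.9 0.5 5.5
-82 False 10.86 u -81.2 z 58.3 F u,v,z 2.9 0.6 4.5
-84 False 11.11 u -83.0 z 58.1 F u,v,z 3.1 -0.5 6.2
-86 False 11.36 u -85.1 z 58.1 F u,v,z 2.8 0.2 6.0
-88 False 11.61 u -86.0 z 58.1 F u,v,z 5.9 0.4 5.8
-90 False 11.86 u -86.2 z 58.1 F u,v,z 11.9 -0.5 5.1
```

View pics/wrist4.png

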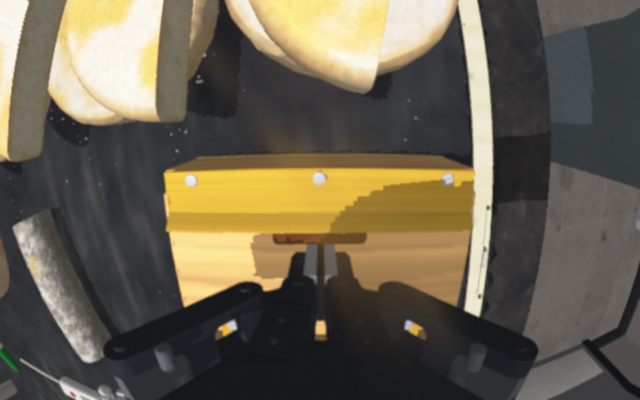

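The push stalled at −86.2 mm with 12 N lateral force. The front stop is expected at −86, so the flap is home. Now release straight up.

```bash
python3 - <<'E'
from h import *
import cv2
np.set_printoptions(precision=2,suppress=True)
line_to(P(-87.2,64),feed=40); s=get_state();print(s['position'],s['contact_force'])
line_to(P(-87.2,135),feed=100)
wait(0.5); s=get_state();print(s['t'],s['position'],s['contact_force'])
cv2.imwrite("pics/wrist5.png",get_image("wrist")[:,:,::-1])
def box(p): q=p-H; return np.array([q@XB,q@YB,p[2]])
c=camera_info('wrist'); print(c['position'])
E
```

```text
[539.38  88.43  80.81] [2.16 5.66 0.33]
13.5917 [538.58  86.8  151.87] [ 0.38 -0.09  1.08]
[530.4   19.35 277.23]
```

View pics/wrist5.png

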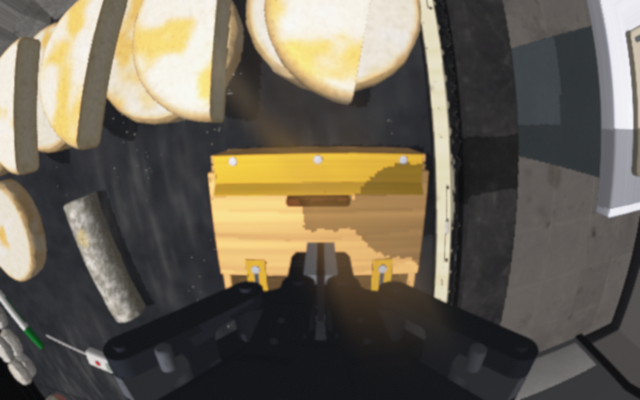

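The flap stays shut beneath the lip. I'll back off and do a final check from the fixed cameras.

```bash
python3 - <<'E'
from h import *
import cv2
np.set_printoptions(precision=1,suppress=True)
def box(p): q=p-H; return np.array([q@XB,q@YB,p[2]])
for nm,v,z in [("ridge hinge face bottom",207,61),("top",207,69),("flare",195,72)]: print(nm,box(plane('wrist',319,v,z)))
line_to(P(-80,200),feed=150)
line_to(P(120,200),feed=200)
wait(.3)
print(get_state()['t'])
for n in ["side","scene"]: cv2.imwrite(f"pics/{n}6.png",get_image(n)[:,:,::-1])
a=cv2.imread("pics/side6.png")[180:300,230:350]
b=cv2.imread("pics/scene6.png")[150:260,320:430]
a=cv2.resize(a,(400,400),interpolation=cv2.INTER_CUBIC);b=cv2.resize(b,(400,400),interpolation=cv2.INTER_CUBIC)
cv2.imwrite("pics/m6.png",np.hstack([a,b]))
E
```

```text
ridge hinge face bottom [-83.    0.1  61. ]
top [-85.3   0.   69. ]
flare [-94.6   0.   72. ]
15.675
```

View pics/m6.png

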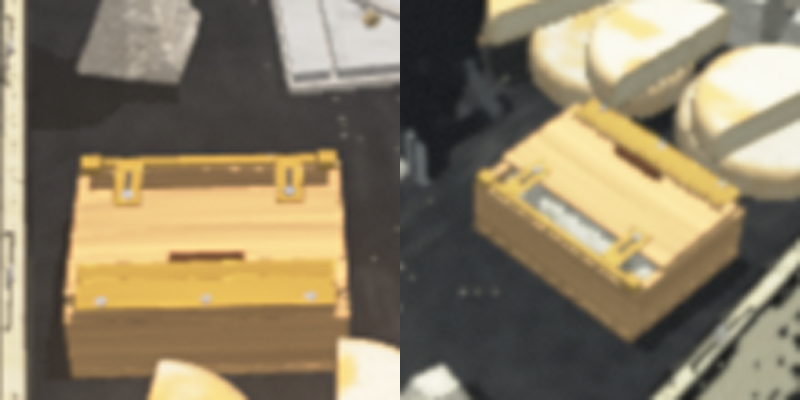

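```bash
python3 - <<'E'
from cell import *
print(get_state()['contact_force']); close_job()
E
```

```text
[ 0.23924009  0.50410605 -0.08921039]
the job is handed in; nothing more can be done
```

The gift box is shut and the job is handed in, at about 16 s on the robot's clock. With the gripper closed, I folded the flap down from its outer side and pressed it flat with 5–8 N. I then pushed toward the lip until the finger stalled against the ridge, and let go straight up.

- **Flap home:** the push stalled with the finger at −86.2 mm from the hinge at 12 N (the front stop is expected at −86). After release, the ridge face measured about −85.5 mm in the wrist view, which fits fully home and resting against the lip.
- **Stays shut:** the flap edge was under the lip and still shut about 3 s after release, with the robot clear.
- **Box and cheeses:** the lip measured within 1 mm of where it was before, so I saw no shift of the box. The cheeses in view looked undisturbed, but I did not measure them.
- **One difference from the plan:** finger friction dragged the flap most of the way in before the finger reached the ridge. The ridge itself only took the last of the push. The flap was held flat throughout.

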